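# Unstack the filler pots onto their drip trays

## Task

Take the stack of pots apart from the top down and set each one upright and flat inside the drip tray of its own shape and size: first the small jar in the small round saucer, then the square tub in the square tray and the round tub in the large round saucer (either of these first), and last the flat tin in the oblong tray. Do not tip anything over, and leave the two freshly painted gourds standing where they are.

Things in the scene. Friction and masses are not known exactly. Their poses are not given: they have to be found in the camera images.
- small_jar: loose small white jar with black cap, cylinder 32 mm across, 44 mm high, 40 to 85 g; at the start alone on top of the stack, standing on one of the two tubs (which one varies). Origin at the centre of its underside, z up.
- square_tub: loose square white plastic tub, 46 x 46 mm, 50 mm high, 125 to 250 g; at the start standing on one half of the flat tin, its sides within 0.1 rad of parallel to the tin's (11 mm gap to the other tub). Origin at the centre of its underside, z up, x and y square to its sides.
- round_tub: loose round white plastic tub, cylinder 52 mm across, 50 mm high, 105 to 210 g; at the start standing on the other half of the flat tin. Origin at the centre of its underside, z up.
- flat_tin: loose closed flat aluminium tin, 124 mm long (its x) by 60 mm wide (its y), 38 mm high, 245 to 490 g; at the start it lies on the table, the two tubs standing side by side on its lid, 31 mm either way from its middle along its length. Origin at the centre of its underside, z up.
- small_saucer: fixed black plastic drip tray on the table: floor 3 mm thick, rim 3 mm thick standing 8 mm above the table (5 mm above the tray floor). Round, 56 mm outside, 50 mm inside diameter: place of the small jar. Origin at the centre of its underside, z up.
- square_tray: fixed black plastic drip tray on the table: floor 3 mm thick, rim 3 mm thick standing 8 mm above the table (5 mm above the tray floor). Square, 70 mm outside, 64 mm inside: place of the square tub, whose sides must lie about parallel to the tray's to fit. Origin at the centre of its underside, z up, x and y square to its sides.
- large_saucer: fixed black plastic drip tray on the table: floor 3 mm thick, rim 3 mm thick standing 8 mm above the table (5 mm above the tray floor). Round, 76 mm outside, 70 mm inside diameter: place of the round tub. Origin at the centre of its underside, z up.
- oblong_tray: fixed black plastic drip tray on the table: floor 3 mm thick, rim 3 mm thick standing 8 mm above the table (5 mm above the tray floor). Oblong, 150 mm (its x) by 86 mm (its y) outside, 144 x 80 mm inside: place of the flat tin, long side along long side. Origin at the centre of its underside, z up.
- gourd_a: bystander: loose pear-shaped orange gourd standing upright, 66 mm across, 94 mm high, 200 g, beyond the stack. Origin at the centre of its underside, z up.
- gourd_b: bystander: a second gourd, the same in every way.
Not all that is in view belongs to the job. What is shaped like the round_tub but green is not meant. What is shaped like the small_jar but pink or yellow is not meant.

How it is judged (in metres and radians):
On the way, in this order (a step that is already met when the one before it is completed fails the run):
1. the small jar stands released in the small round saucer (horizontal distance between small_jar and small_saucer below 0.015 m and z of small_jar in the frame of small_saucer below 0.0065 m and angle between small_jar's own z axis and vertical below 0.06 rad and linear speed of small_jar below 0.02 m/s and angular speed of small_jar below 0.2 rad/s and contact force between small_jar and the fingers below 0.05 N), for 0.2 s.
2. the square tub and the round tub stand released in their own trays (horizontal distance between square_tub and square_tray below 0.015 m and z of square_tub in the frame of square_tray below 0.0065 m and angle between each of square_tub, round_tub's own z axis and vertical below 0.06 rad and linear speed of each of square_tub, round_tub below 0.02 m/s and angular speed of each of square_tub, round_tub below 0.2 rad/s and contact force between each of square_tub, round_tub and the fingers below 0.05 N and horizontal distance between round_tub and large_saucer below 0.015 m and z of round_tub in the frame of large_saucer below 0.0065 m), for 0.2 s.
3. the flat tin lies released in the oblong tray (horizontal distance between flat_tin and oblong_tray below 0.015 m and z of flat_tin in the frame of oblong_tray below 0.0065 m and angle between flat_tin's own z axis and vertical below 0.06 rad and linear speed of flat_tin below 0.02 m/s and angular speed of flat_tin below 0.2 rad/s and contact force between flat_tin and the fingers below 0.05 N), for 0.2 s.
At the end, for the whole second after the job is handed in: Each of the four pots stands released and at rest in its own tray: centre within 15 mm of the tray's centre, underside on the tray floor (less than 6.5 mm above the table), tilted less than 0.06 rad (all of step 1 and all of step 2 and all of step 3); the robot touches nothing.
It fails at once if a tub is moved more than 30 mm before the small jar is in its saucer (distance of any of square_tub, round_tub from where it was at the start of the episode above 0.03 m and horizontal distance between small_jar and small_saucer above 0.02 m).
It fails at once if the flat tin is moved more than 30 mm before both tubs are in their trays (distance of flat_tin from where it was at the start of the episode above 0.03 m and (horizontal distance between square_tub and square_tray above 0.02 m or horizontal distance between round_tub and large_saucer above 0.02 m)).
It fails at once if a pot is tipped by more than 0.6 rad (angle between any of small_jar, square_tub, round_tub, flat_tin's own z axis and vertical above 0.6 rad).
It fails at once if a gourd is shifted by more than 15 mm or tipped (distance of any of gourd_a, gourd_b from where it was at the start of the episode above 0.015 m or angle between any of gourd_a, gourd_b's own z axis and vertical above 0.3 rad).
It also fails if it takes over 109 s, if anything falls off the work surface, if the arm or the gripper's body presses on something with over 40 N, if the wrist force passes 120 N, or if a joint passes its speed limit or range.

## Robot

A 6-joint arm with a two-finger parallel gripper is mounted at the origin on the work surface. World frame = base frame: x ahead of the robot, y to its left, z up, the work surface at z = 0. Lengths are in mm, angles in rad, forces in N, time in s.
With the tool pointing down it reaches from about 300 to 875 mm from the base axis. Payload 6.4 kg.
Tool frame: the origin (TCP) lies midway between the tips of the shut fingers; the grasp point (between the pads) lies 19 mm behind it; z points along the fingers, y is the line along which they close (so a half turn about z gives the same grasp; the last joint's range is limited). The gripper opens to 85 mm and grips with 20 to 120 N. Pads are 22 mm wide; open, the fingers measure 114 mm over their backs; the gripper's body (76 mm by 85 mm) begins 54 mm behind the grasp point. The pads swing forward as they close: fully open they stand 13 mm farther back than shut.
Start: joints at [-1.434, 0.181, 1.607, -0, 1.354, -0.206], TCP at [193.289, -541.554, 231.288] pointing down, gripper open.
Joint ranges: [-2.99, 2.99], [-0.89, 2.07], [0.3, 2.58], [-1.14, 4.28], [0, 2.63], [-3.12, 3.12]. Speed limits (rad/s): [2.57, 2.57, 3.01, 3.14, 3.14, 3.14].

## Interface

Orientations are given as a unit quaternion [w, x, y, z].
In Python, from station import status, eyes, workorder gives the robot as it stands. The module is installed in compiled form; this text tells all that it offers.
- The arm moves only by the tool apply_moves, never from a script. Its argument "commands" is a list of rows, each a list of 7 numbers: the shift along the tool's x, y, z each as a share of 0.3 m, from -1 to 1, then the turn, a rotation vector about the tool's x, y, z each as a share of 60 degrees, from -1 to 1, then the opening, from -1 (shut) to 1 (fully open). In form: [[x, y, z, ax, ay, az, fingers], ...]. A call has 1 to 5 rows; each row is the pose to reach, as a shift and turn from the pose commanded when the call began, along the tool's axes at that moment; what a row does not reach only later rows make up. A row lasts 1/8 s, in which the tool goes at most 62.5 mm and 10.7 degrees, less where a joint would pass 70% of its speed; a pose out of reach is approached as far as the arm can. A call with a number of a shift or a turn outside -1 to 1 is refused whole. A call with a gripper value outside its range is refused whole. The fingers move at their own pace and stop on an object; "grip_force" is the grip in N (left out, the last holds). Time passes only in rows, so rows that repeat a pose let the fingers close. It gives the time, the measured TCP pose, the force, the opening and the grip force at its end, in the units of the state.
- status.state(): the state, without advancing time (a new reading comes with each control period).
- eyes.read_camera(name): name is "scene" or "top"; returns (picture, depth): 400x640x3 uint8, blue, green, red; 400x640 float32, mm along the optical axis (not along the pixel's ray), 0 where there is no reading.
- eyes.camera_model(name): a dict with "camera_matrix" (3x3 intrinsics, pixels), "k1" (the pictures are not rectified: a ray, as slopes to the right and down, at radius r is drawn at 1 + k1 r^2 times it, then the intrinsics apply), "world_to_cam" (4x4, takes a point from world to camera coordinates). Camera axes: x right, y up, looking along -z (the intrinsics and any distortion apply to the point x, -y, -z); pixel columns grow to the right and rows downward; lengths in mm; the calibration is good to about 2 mm. A picture is of the moment at which its call begins. camera_model takes no time and is no camera call.
- workorder.close_job(): hands the job in; it is judged then, once.
The state is a dict: "time": time; "q": joint angles; "qd": joint speeds; "tau": joint torques, N m; "ee_pos": TCP position; "eef_rot": TCP orientation; "wrist_force": force on the tool from outside, world axes, zero at the start; "ft_torque": the same for the moment, N m; "gripper_width": finger opening in mm; "finger_force": force on a finger pad.
Only numpy, scipy, OpenCV 4.12 (cv2) and the standard library are available. Lean on these libraries where they do the work, as an engineer would, in place of code of your own. Each camera call takes 0.05 s, during which the arm holds its last target. There are 200 camera calls.

## Working session

There is one attempt and no reset: what is moved stays moved. The work goes in short steps, Python scripts to look and compute and a tool call to move; the robot and the scene stay as the last step left them, time stands still between calls to the robot, and variables do not carry over. Pictures are saved under pics/ and viewed, at most 14 in all, crops included, and the job is handed in when it is done.

Besides the shell and the picture viewer there is one more tool, called after "Request:" by a JSON object that holds its "op" and its "data", one argument or row to a line. apply_moves: Moves the arm, as the interface text tells. Shift numbers are shares of 0.3 m and turn numbers shares of 60 degrees, none past 1 either way. Its arguments: {"type":"object","properties":{"commands":{"type":"array","items":{"type":"array","items":{"type":"number","minimum":-1,"maximum":1}}},"grip_force":{"type":"number"}},"required":["commands"]}

```bash
mkdir -p pics; ls; cat > h.py <<'E'
import numpy as np, cv2
from station import status, eyes, workorder
def snap(n,tag):
    im,d=eyes.read_camera(n); cv2.imwrite(f'pics/{tag}.png',im); np.save(f'pics/{tag}.npy',d); return im,d
def world(n,us,vs,d):
    m=eyes.camera_model(n);K=np.array(m["camera_matrix"]);k=m["k1"]
    us=np.asarray(us,float);vs=np.asarray(vs,float)
    a=(us-K[0,2])/K[0,0];b=(vs-K[1,2])/K[1,1];x,y=a.copy(),b.copy()
    for _ in range(20):
        s=1+k*(x*x+y*y);x,y=a/s,b/s
    P=np.stack([x*d,-y*d,-d*np.ones_like(x),np.ones_like(x)],0)
    return (np.linalg.inv(np.array(m["world_to_cam"]))@P.reshape(4,-1))[:3].T
def cloud(n,d):
    v,u=np.mgrid[0:400,0:640]
    return world(n,u,v,d.astype(float)).reshape(400,640,3)
def atz(n,u,v,z):
    a=world(n,[u],[v],100.)[0];b=world(n,[u],[v],1000.)[0]
    return a+(b-a)*(z-a[2])/(b[2]-a[2])
E
python3 - <<'E'
from h import *
for n in("top","scene"):
    snap(n,n+"0"); m=eyes.camera_model(n); print(n,np.round(np.linalg.inv(m["world_to_cam"]),2).tolist(),m["camera_matrix"],m["k1"])
print(status.state())
E
```

```text
pics
top [[0.1, 0.97, -0.22, 368.6], [-1.0, 0.09, -0.02, -20.07], [0.0, 0.22, 0.97, 777.14], [0.0, 0.0, 0.0, 1.0]] [[373.88891404   0.         318.36826556]
 [  0.         373.88891404 194.99146168]
 [  0.           0.           1.        ]] 0.0031327243231744515
scene [[-0.49, -0.59, 0.64, 1130.76], [0.87, -0.35, 0.34, 294.16], [0.02, 0.73, 0.68, 693.42], [0.0, 0.0, 0.0, 1.0]] [[406.52947217   0.         318.82646169]
 [  0.         406.52947217 202.30294533]
 [  0.           0.           1.        ]] -0.03832124087674411
{'time': 0.1, 'q': array([-1.43430528e+00,  1.81472648e-01,  1.60789108e+00,  2.09332938e-05,
        1.35381851e+00, -2.06312875e-01]), 'qd': array([ 0.00129022, -0.00224848, -0.00307303, -0.00138115,  0.00104467,
        0.00037841]), 'tau': array([ 1.06381433e-04, -4.45881021e+01, -3.52239490e+01, -2.73509304e-04,
        4.18674666e-03,  4.63206766e-05]), 'ee_pos': array([ 193.22158401, -541.03984985,  230.47911641]), 'eef_rot': array([-7.93948090e-04,  9.85346686e-01,  1.70561652e-01,  3.79543857e-05]), 'wrist_force': array([0.30122826, 0.55255736, 0.21892793]), 'ft_torque': array([ 0.0417466 ,  0.00123703, -0.03878092]), 'finger_force': 0.0, 'gripper_width': 85.69021311859836}
```

View pics/top0.png

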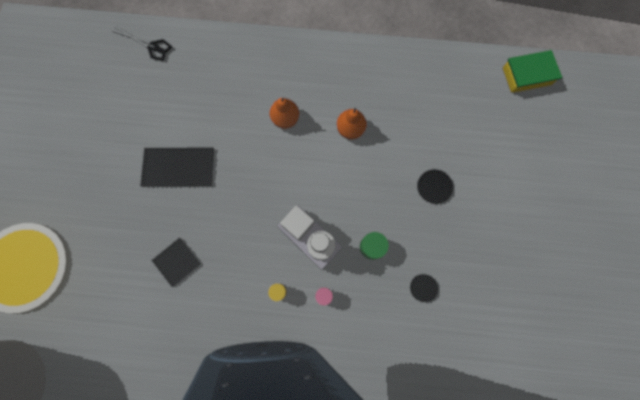

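View pics/scene0.png

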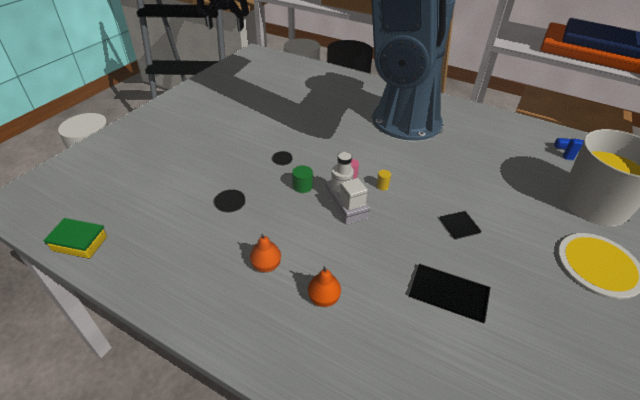

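Top view: the tin's stack is at (308,238) with the square tub at (297,222) and the jar on the round tub at (320,244). The small saucer is at (424,288), the large saucer at (435,187), the square tray at (176,262), the oblong tray at (178,167), and the gourds at (284,113) and (351,123). Next I measure these from depth and colour.

```bash
python3 - <<'E'
from h import *
im=cv2.imread('pics/top0.png');d=np.load('pics/top0.npy');C=cloud("top",d)
g=im.max(2)
def rect(P):
    r=cv2.minAreaRect(P[:,:2].astype(np.float32)); c,e=cv2.minEnclosingCircle(P[:,:2].astype(np.float32))
    return np.round(r[0],1),np.round(r[1],1),round(r[2],1),'circ',np.round(c,1),round(e,1),'mean',P.mean(0).round(1),len(P)
for nm,(u,v,w) in dict(small=(424,288,24),large=(435,187,28),sq=(176,262,34),obl=(178,167,48)).items():
    m=np.zeros((400,640),bool);m[v-w:v+w,u-w:u+w]=1
    m&=(g<60)
    n,l,st,ce=cv2.connectedComponentsWithStats(m.astype(np.uint8)); k=1+st[1:,4].argmax()
    vs,us=np.nonzero(l==k); P=np.array([atz("top",a,b,6.) for a,b in zip(us,vs)])
    print(nm,rect(P),'z',np.median(C[l==k][:,2]).round(1))
Z=C[...,2]; m0=np.zeros((400,640),bool);m0[195:280,270:350]=1
for nm,lo,hi in(('jar',122,142),('tubs',80,96),('tin',30,46)):
    m=m0&(Z>lo)&(Z<hi)
    n,l,st,ce=cv2.connectedComponentsWithStats(m.astype(np.uint8))
    for k in range(1,n):
        if st[k,4]>25: print(nm,ce[k].round(),rect(C[l==k]))
for nm,(u,v,w) in dict(ga=(284,113,25),gb=(351,123,25),green=(374,246,20),yel=(277,292,14),pink=(324,297,14)).items():
    P=C[v-w:v+w,u-w:u+w].reshape(-1,3);P=P[P[:,2]>20];print(nm,rect(P),P[:,2].max())
b=im[180:310,245:405];s=cv2.resize(b,None,fx=4.8,fy=4.6,interpolation=cv2.INTER_CUBIC);cv2.imwrite('pics/c0.png',s)
E
```

```text
small (array([ 375.8, -233.6]), array([50.5, 52.1]), 1.5, 'circ', array([ 375.9, -233.6]), 27.1, 'mean', array([ 375.7, -233.6,    6. ]), 566) z 4.4
large (array([ 588.1, -249.9]), array([72.5, 71.4]), 48.0, 'circ', array([ 588.8, -250. ]), 37.2, 'mean', array([ 588.1, -250.2,    6. ]), 913) z 4.9Traceback (most recent call last):
  File "<stdin>", line 11, in <module>
  File "h.py", line 17, in atz
    a=world(n,[u],[v],100.)[0];b=world(n,[u],[v],1000.)[0]
      ~~~~~^^^^^^^^^^^^^^^^
  File "h.py", line 6, in world
    m=eyes.camera_model(n);K=np.array(m["camera_matrix"]);k=m["k1"]
ValueError: time passes only in moves, steps and waits
```

```bash
python3 - <<'E'
s=open('h.py').read()
s=s.replace('m=eyes.camera_model(n);K','m=cm(n);K').replace('def world','import functools\n@functools.cache\ndef cm(n): return eyes.camera_model(n)\ndef world')
s=s[:s.index('def atz')]+'''def atz(n,us,vs,z):
    a=world(n,us,vs,100.);b=world(n,us,vs,1000.)
    return a+(b-a)*((z-a[:,2])/(b[:,2]-a[:,2]))[:,None]
def rect(P):
    r=cv2.minAreaRect(P[:,:2].astype(np.float32)); c,e=cv2.minEnclosingCircle(P[:,:2].astype(np.float32))
    return np.round(r[0],1),np.round(r[1],1),round(r[2],1),'circ',np.round(c,1),round(e,1),'mean',P.mean(0).round(1),len(P)
'''
open('h.py','w').write(s)
E
cat > m0.py <<'E'
from h import *
im=cv2.imread('pics/top0.png');d=np.load('pics/top0.npy');C=cloud("top",d)
g=im.max(2)
for nm,(u,v,w) in dict(small=(424,288,24),large=(435,187,28),sq=(176,262,34),obl=(178,167,48)).items():
    m=np.zeros((400,640),bool);m[v-w:v+w,u-w:u+w]=1
    m&=(g<60)
    n,l,st,ce=cv2.connectedComponentsWithStats(m.astype(np.uint8)); k=1+st[1:,4].argmax()
    vs,us=np.nonzero(l==k); P=atz("top",us,vs,6.)
    print(nm,rect(P),'z',np.median(C[l==k][:,2]).round(1))
Z=C[...,2]; m0=np.zeros((400,640),bool);m0[195:280,270:350]=1
for nm,lo,hi in(('jar',122,142),('tubs',80,96),('tin',30,46)):
    m=m0&(Z>lo)&(Z<hi)
    n,l,st,ce=cv2.connectedComponentsWithStats(m.astype(np.uint8))
    for k in range(1,n):
        if st[k,4]>25: print(nm,ce[k].round(),rect(C[l==k]))
for nm,(u,v,w) in dict(ga=(284,113,25),gb=(351,123,25),green=(374,246,20),yel=(277,292,14),pink=(324,297,14)).items():
    P=C[v-w:v+w,u-w:u+w].reshape(-1,3);P=P[P[:,2]>20];print(nm,rect(P),P[:,2].max())
b=im[180:310,245:405];s=cv2.resize(b,None,fx=4.8,fy=4.6,interpolation=cv2.INTER_CUBIC);cv2.imwrite('pics/c0.png',s)
E
python3 m0.py
```

```text
small (array([ 375.8, -233.6]), array([50.5, 52.1]), 1.5, 'circ', array([ 375.9, -233.6]), 27.1, 'mean', array([ 375.7, -233.6,    6. ]), 566) z 4.4
large (array([ 588.1, -249.9]), array([72.5, 71.4]), 48.0, 'circ', array([ 588.8, -250. ]), 37.2, 'mean', array([ 588.1, -250.2,    6. ]), 913) z 4.9
sq (array([378.6, 269.5]), array([68.2, 68. ]), 46.7, 'circ', array([379. , 269.6]), 47.0, 'mean', array([378.3, 269.5,   6. ]), 1133) z 3.7
obl (array([578.7, 302.4]), array([ 83.1, 149.5]), 5.6, 'circ', array([578.5, 302.7]), 83.9, 'mean', array([577.1, 302.5,   6. ]), 2567) z 4.1
jar [319. 241.] (array([435.4, -16.2]), array([31., 31.]), 5.4, 'circ', array([435.8, -16.9]), 16.3, 'mean', array([435.3, -16.7, 133. ]), 287)
tubs [297. 221.] (array([472.8,  28.9]), array([46.3, 46.3]), 54.5, 'circ', array([472.6,  29. ]), 31.0, 'mean', array([472.1,  28.5,  89. ]), 618)
tubs [322. 247.] (array([434. , -19.2]), array([49.6, 49.6]), 5.0, 'circ', array([434.4, -19.8]), 25.7, 'mean', array([429.1, -22.5,  89.1]), 329)
tin [312. 243.] (array([453.4,   3.2]), array([124. ,  61.1]), 51.1, 'circ', array([452.3,   4.5]), 68.1, 'mean', array([439.2,  -1.6,  39. ]), 582)
ga (array([550. ,  50.8]), array([384.3,  63.5]), 12.0, 'circ', array([552.1,  41.1]), 193.4, 'mean', array([700.4,  81.8,  60.4]), 715) 777.1361733237252
gb (array([548.9, -56.3]), array([ 63.5, 362.4]), 88.6, 'circ', array([548.8, -44.4]), 181.8, 'mean', array([689.8, -58.6,  61.7]), 729) 777.1361733237252
green (array([425.6, -78.1]), array([ 53. , 153.7]), 25.5, 'circ', array([416.4, -82.3]), 78.4, 'mean', array([ 445.7, -121.7,   59.1]), 641) 777.1361733237252
yel (array([356.7,  28.3]), array([31.7, 94.9]), 31.5, 'circ', array([352.9,  25.6]), 48.3, 'mean', array([340.5,  54. ,  50.2]), 252) 777.1361733237252
pink (array([346.8, -35. ]), array([31.1, 42.8]), 88.5, 'circ', array([347.4, -30.2]), 23.5, 'mean', array([341.7, -34.2,  59.5]), 247) 777.1361733237252
```

View pics/c0.png

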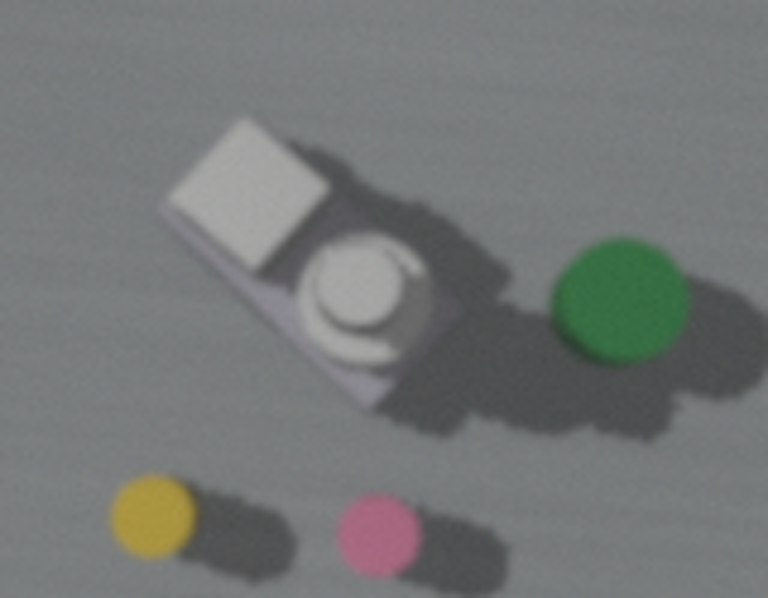

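The crop agrees with the depth fits: the jar is on the round tub (lower right half of the tin), the square tub is at upper left, and the green, pink and yellow decoys are nearby. I'll write a planner helper and then move.

```bash
cat > plan.py <<'E'
# usage: plan.py x,y,z,yaw ... ; chains waypoints from the measured pose, prints shares for each call
import sys, numpy as np
from scipy.spatial.transform import Rotation as R
from station import status
s=status.state(); p=np.array(s['ee_pos']); q=s['eef_rot']; r=R.from_quat([q[1],q[2],q[3],q[0]])
x=r.as_matrix()[:,0]; print('t',round(s['time'],2),'pos',p.round(1),'yaw',np.degrees(np.arctan2(x[1],x[0])).round(1),'w',round(s['gripper_width'],1),'ff',round(s['finger_force'],1),'F',np.round(s['wrist_force'],1))
for a in sys.argv[1:]:
    t=[float(v) for v in a.split(',')]; P=np.array(t[:3]); c,w=np.cos(np.radians(t[3])),np.sin(np.radians(t[3]))
    T=R.from_matrix(np.array([[c,w,0],[w,-c,0],[0,0,-1]]))
    d=r.inv().apply(P-p); rv=np.degrees((r.inv()*T).as_rotvec())
    n=int(np.ceil(max(np.linalg.norm(d)/62.5,np.linalg.norm(rv)/10.7)))
    print(a,'->',(d/300).round(3).tolist(),(rv/60).round(3).tolist(),'rows>=',n); p,r=P,T
E
python3 plan.py 315,-280,220,40 435.6,-16.5,200,51 435.6,-16.5,97,51
```

```text
t 0.1 pos [ 193.2 -541.   230.5] yaw 19.6 w 85.7 ff 0.0 F [0.3 0.6 0.2]
315,-280,220,40 -> [0.675, -0.683, 0.036] [-0.001, -0.001, -0.339] rows>= 5
435.6,-16.5,200,51 -> [0.873, -0.414, 0.067] [0.0, 0.0, -0.183] rows>= 5
435.6,-16.5,97,51 -> [0.0, 0.0, 0.343] [0.0, 0.0, 0.0] rows>= 2
```

Request:
{"op": "apply_moves", "data": {
  "commands": [
    [0.675,-0.683,0.036,0,0,-0.34,1],
    [0.675,-0.683,0.036,0,0,-0.34,1],
    [0.675,-0.683,0.036,0,0,-0.34,1],
    [0.675,-0.683,0.036,0,0,-0.34,1],
    [0.675,-0.683,0.036,0,0,-0.34,1]
  ],
  "grip_force": 30
}}

```text
time: 0.72
ee_pos: [315.6, -277.7, 220.0]
eef_rot: [-0.0, 0.939, 0.343, 0.0]
wrist_force: [0.2, -0.3, 0.3]
gripper_width: 85.4
finger_force: 0.0
```

Request:
{"op": "apply_moves", "data": {
  "commands": [
    [0.873,-0.414,0.067,0,0,-0.183,1],
    [0.873,-0.414,0.067,0,0,-0.183,1],
    [0.873,-0.414,0.067,0,0,-0.183,1],
    [0.873,-0.414,0.067,0,0,-0.183,1],
    [0.873,-0.414,0.067,0,0,-0.183,1]
  ]
}}

```text
time: 1.35
ee_pos: [436.0, -14.3, 200.1]
eef_rot: [-0.0, 0.902, 0.432, -0.0]
wrist_force: [0.3, -0.1, -0.3]
gripper_width: 85.0
finger_force: 0.0
```

```bash
python3 plan.py 435.6,-16.5,150,51 435.6,-16.5,97,51
```

```text
t 1.35 pos [436.  -14.3 200.1] yaw 51.1 w 85.0 ff 0.0 F [ 0.3 -0.1 -0.3]
435.6,-16.5,150,51 -> [-0.007, 0.004, 0.167] [-0.0, -0.0, 0.002] rows>= 1
435.6,-16.5,97,51 -> [0.0, 0.0, 0.177] [0.0, 0.0, 0.0] rows>= 1
```

Request:
{"op": "apply_moves", "data": {
  "commands": [
    [-0.005,0.003,0.1,0,0,0,1],
    [-0.005,0.003,0.167,0,0,0,1],
    [-0.005,0.003,0.167,0,0,0,1]
  ]
}}

```text
time: 1.72
ee_pos: [433.9, -18.0, 148.6]
eef_rot: [-0.001, 0.902, 0.431, -0.002]
wrist_force: [-0.1, 0.3, -0.1]
gripper_width: 85.2
finger_force: 0.0
```

```bash
python3 plan.py 435.6,-16.5,97,51
```

```text
t 1.73 pos [433.9 -18.  148.6] yaw 51.0 w 85.2 ff 0.0 F [-0.1  0.3 -0.1]
435.6,-16.5,97,51 -> [0.008, 0.002, 0.172] [-0.004, 0.001, 0.001] rows>= 1
```

Request:
{"op": "apply_moves", "data": {
  "commands": [
    [0.008,0.002,0.1,0,0,0,1],
    [0.008,0.002,0.172,0,0,0,1],
    [0.008,0.002,0.172,0,0,0,1],
    [0.008,0.002,0.172,0,0,0,1]
  ]
}}

```text
time: 2.22
ee_pos: [438.4, -17.6, 100.0]
eef_rot: [0.001, 0.903, 0.431, 0.001]
wrist_force: [-0.1, 0.2, 0.3]
gripper_width: 85.6
finger_force: 0.0
```

```bash
python3 plan.py 435.6,-16.5,97,51; python3 - <<'E'
from h import *
im,d=snap("top","top1"); cv2.imwrite('pics/c1.png',cv2.resize(im[170:310,235:405],None,fx=4,fy=4,interpolation=cv2.INTER_CUBIC))
im,d=snap("scene","scene1"); cv2.imwrite('pics/c1s.png',cv2.resize(im[90:240,270:430],None,fx=4,fy=4,interpolation=cv2.INTER_CUBIC))
E
```

```text
t 2.23 pos [438.4 -17.6 100. ] yaw 51.0 w 85.6 ff 0.0 F [-0.1  0.2  0.3]
435.6,-16.5,97,51 -> [-0.003, -0.009, 0.01] [0.002, -0.001, 0.0] rows>= 1
```

View pics/c1s.png

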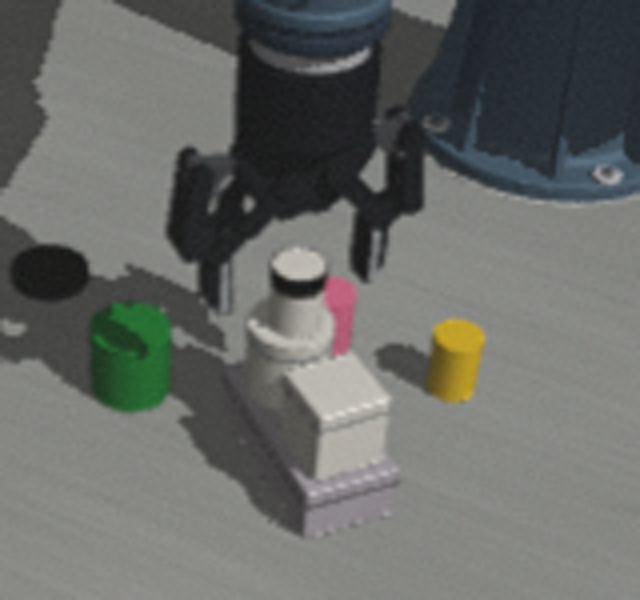

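The scene crop shows the open fingers straddling the jar, at crop pixels (215,280) and (370,250) with the jar at (298,290). The pose readings vary, so I'll sample the noise.

```bash
python3 - <<'E'
from h import *
for i in range(5):
    s=status.state();print(s['ee_pos'].round(1),s['q'].round(4),s['eef_rot'].round(3)); eyes.read_camera("top")
E
```

```text
[438.5 -17.6 100.1] [-0.3118  0.0454  2.0512  0.      1.0426  0.3686] [0.001 0.903 0.431 0.001]
[438.4 -17.5 100. ] [-0.3118  0.0454  2.0514 -0.      1.0424  0.3686] [0.001 0.903 0.431 0.001]
[438.2 -17.5  99.7] [-0.3117  0.0457  2.0517 -0.      1.0422  0.3686] [0.001 0.903 0.431 0.001]
[438.  -17.4  99.5] [-0.3117  0.0459  2.052  -0.      1.0421  0.3686] [0.001 0.903 0.431 0.001]
[437.9 -17.3  99.3] [-0.3117  0.0462  2.0522  0.      1.042   0.3686] [0.    0.902 0.431 0.   ]
```

```bash
python3 - <<'E'
import numpy as np
from scipy.spatial.transform import Rotation as R
def T(y):
    c,w=np.cos(np.radians(y)),np.sin(np.radians(y)); return np.array([[c,w,0],[w,-c,0],[0,0,-1]])
p=np.array([193.289,-541.554,231.288]);y=19.64
for d,a in(((.675,-.683,.036),-.34),((.873,-.414,.067),-.183),((-.005,.003,.167),0),((.008,.002,.172),0)):
    p=p+T(y)@np.array(d)*300;y-=a*60;print(p.round(1),round(y,1))
E
```

```text
[ 315.1 -280.5  220.5] 40.0
[435.7 -16.9 200.4] 51.0
[435.5 -18.7 150.3] 51.0
[437.5 -17.2  98.7] 51.0
```

```bash
cat > plan.py <<'E'
# plan.py x,y,z,yaw ... : chains waypoints from the commanded pose (cmd.json), prints shares per call, saves the end pose
import sys, json, numpy as np
from station import status
s=status.state(); q=s['eef_rot']
print('t',round(s['time'],2),'pos',s['ee_pos'].round(1),'yaw',np.degrees(2*np.arctan2(q[2],q[1])).round(1),'w',round(s['gripper_width'],1),'ff',round(s['finger_force'],1),'F',np.round(s['wrist_force'],1))
def T(y):
    c,w=np.cos(np.radians(y)),np.sin(np.radians(y)); return np.array([[c,w,0],[w,-c,0],[0,0,-1]])
c=json.load(open('cmd.json')); print('cmd',np.round(c,1))
for a in sys.argv[1:]:
    t=[float(v) for v in a.split(',')]; p=np.array(c[:3])
    d=(T(c[3]).T@(np.array(t[:3])-p)/300).round(3); az=round(-(t[3]-c[3])/60,3)
    n=int(np.ceil(max(np.linalg.norm(d)*300/62.5,abs(az)*60/10.7)))
    print(a,'->',d.tolist(),'az',az,'rows>=',n)
    c=[*(p+T(c[3])@d*300),c[3]-az*60]
json.dump(list(map(float,c)),open('cmd.json','w'))
E
echo '[437.5,-17.2,98.7,51.0]'>cmd.json
python3 plan.py 435.6,-16.5,97,51 435.6,-16.5,200,51 375.8,-233.6,160,51 375.8,-233.6,30,51
```

```text
t 2.58 pos [437.8 -17.3  99.2] yaw 51.0 w 85.1 ff 0.0 F [ 0.5 -0.   0.1]
cmd [437.5 -17.2  98.7  51. ]
435.6,-16.5,97,51 -> [-0.002, -0.006, 0.006] az -0.0 rows>= 1
435.6,-16.5,200,51 -> [-0.0, -0.0, -0.344] az -0.0 rows>= 2
375.8,-233.6,160,51 -> [-0.688, 0.3, 0.134] az -0.0 rows>= 4
375.8,-233.6,30,51 -> [-0.0, 0.0, 0.433] az -0.0 rows>= 3
```

Request:
{"op": "apply_moves", "data": {
  "commands": [
    [-0.002,-0.006,0.006,0,0,0,1],
    [-0.002,-0.006,0.006,0,0,0,1],
    [-0.002,-0.006,0.006,0,0,0,-1],
    [-0.002,-0.006,0.006,0,0,0,-1],
    [-0.002,-0.006,0.006,0,0,0,-1]
  ],
  "grip_force": 30
}}

```text
time: 3.2
ee_pos: [435.7, -16.5, 96.9]
eef_rot: [-0.0, 0.903, 0.431, -0.0]
wrist_force: [-0.8, 0.6, 0.0]
gripper_width: 32.0
finger_force: 0.1
```

Request:
{"op": "apply_moves", "data": {
  "commands": [
    [0,0,0,0,0,0,-1],
    [0,0,0,0,0,0,-1],
    [0,0,0,0,0,0,-1],
    [0,0,0,0,0,0,-1],
    [0,0,0,0,0,0,-1]
  ]
}}

```text
time: 3.82
ee_pos: [435.9, -16.6, 97.0]
eef_rot: [0.0, 0.903, 0.431, 0.0]
wrist_force: [-0.3, 0.4, 1.6]
gripper_width: 31.1
finger_force: 29.7
```

Gripped at 31 mm width with 30 N. Now I lift gently and carry.

Request:
{"op": "apply_moves", "data": {
  "commands": [
    [0,0,-0.05,0,0,0,-1],
    [0,0,-0.15,0,0,0,-1],
    [0,0,-0.3,0,0,0,-1],
    [0,0,-0.344,0,0,0,-1]
  ]
}}

```text
time: 4.32
ee_pos: [437.3, -17.0, 203.6]
eef_rot: [0.002, 0.902, 0.431, 0.002]
wrist_force: [0.5, -0.3, 0.2]
gripper_width: 31.7
finger_force: 29.8
```

Request:
{"op": "apply_moves", "data": {
  "commands": [
    [-0.138,0.06,0.027,0,0,0,-1],
    [-0.275,0.12,0.054,0,0,0,-1],
    [-0.413,0.18,0.08,0,0,0,-1],
    [-0.55,0.24,0.107,0,0,0,-1],
    [-0.688,0.3,0.134,0,0,0,-1]
  ]
}}

```text
time: 4.95
ee_pos: [374.9, -234.6, 159.4]
eef_rot: [-0.0, 0.903, 0.431, -0.0]
wrist_force: [1.4, 0.1, -0.4]
gripper_width: 31.2
finger_force: 29.8
```

Request:
{"op": "apply_moves", "data": {
  "commands": [
    [0,0,0.1,0,0,0,-1],
    [0,0,0.25,0,0,0,-1],
    [0,0,0.4,0,0,0,-1],
    [0,0,0.433,0,0,0,-1],
    [0,0,0.433,0,0,0,-1]
  ]
}}

```text
time: 5.58
ee_pos: [375.7, -233.3, 30.1]
eef_rot: [-0.001, 0.902, 0.431, -0.0]
wrist_force: [-0.8, -1.0, 0.2]
gripper_width: 31.1
finger_force: 30.0
```

```bash
python3 - <<'E'
from h import *
im,d=snap("top","top2"); a=cv2.resize(im[180:310,245:465],None,fx=3.5,fy=3.5,interpolation=cv2.INTER_CUBIC)
cv2.imwrite('pics/c2.png',a)
E
python3 plan.py
```

```text
t 5.62 pos [ 376.4 -234.1   31. ] yaw 51.0 w 31.4 ff 30.0 F [-0.3 -0.9 -0.1]
cmd [ 375.8 -233.6   30.    51. ]
```

View pics/c2.png

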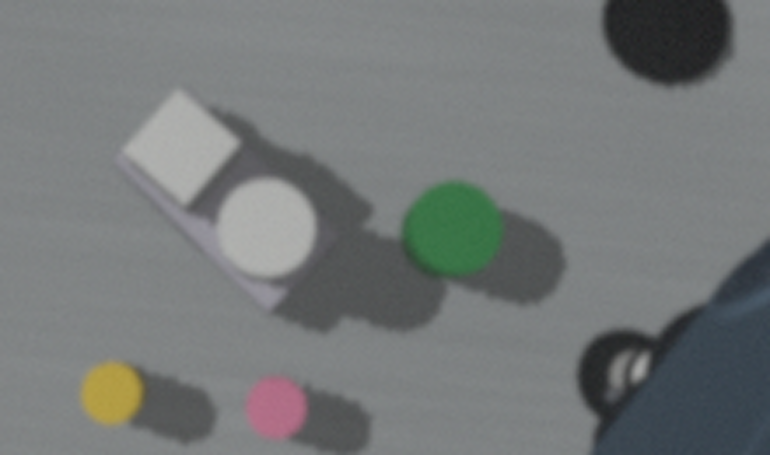

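The stack is intact and the jar is held over the small saucer at crop (625,370). I remeasure the tubs and plan the lowering.

```bash
python3 plan.py 375.8,-233.6,12.3,51 375.8,-233.6,90,51; python3 - <<'E'
from h import *
d=np.load('pics/top2.npy');C=cloud("top",d);Z=C[...,2]
m0=np.zeros((400,640),bool);m0[195:280,270:350]=1
for nm,lo,hi in(('tubs',80,96),('tin',30,46)):
    n,l,st,ce=cv2.connectedComponentsWithStats((m0&(Z>lo)&(Z<hi)).astype(np.uint8))
    for k in range(1,n):
        if st[k,4]>25: print(nm,rect(C[l==k]))
E
```

```text
t 5.62 pos [ 376.4 -234.1   31. ] yaw 51.0 w 31.4 ff 30.0 F [-0.3 -0.9 -0.1]
cmd [ 375.8 -233.6   30.    51. ]
375.8,-233.6,12.3,51 -> [-0.0, 0.0, 0.059] az -0.0 rows>= 1
375.8,-233.6,90,51 -> [-0.0, 0.0, -0.259] az -0.0 rows>= 2
tubs (array([472.8,  28.8]), array([46.5, 46.3]), 54.6, 'circ', array([471.8,  29.5]), 31.9, 'mean', array([472.1,  28.4,  88.9]), 621)
tubs (array([434. , -19.2]), array([49.5, 49.7]), 5.2, 'circ', array([434.3, -19.7]), 25.8, 'mean', array([433.9, -19.7,  89.1]), 622)
tin (array([453.3,   3.5]), array([124.3,  60.6]), 51.1, 'circ', array([450.9,   5.8]), 67.4, 'mean', array([439.3,  -1.4,  39. ]), 577)
```

Request:
{"op": "apply_moves", "data": {
  "commands": [
    [0,0,0.03,0,0,0,-1],
    [0,0,0.05,0,0,0,-1],
    [0,0,0.059,0,0,0,-1],
    [0,0,0.059,0,0,0,-1],
    [0,0,0.059,0,0,0,-1]
  ]
}}

```text
time: 6.25
ee_pos: [375.9, -233.6, 12.4]
eef_rot: [0.0, 0.903, 0.431, 0.0]
wrist_force: [-1.0, -0.1, -0.6]
gripper_width: 31.4
finger_force: 30.0
```

Request:
{"op": "apply_moves", "data": {
  "commands": [
    [0,0,0,0,0,0,0],
    [0,0,0,0,0,0,0.6],
    [0,0,0,0,0,0,1],
    [0,0,0,0,0,0,1],
    [0,0,0,0,0,0,1]
  ]
}}

```text
time: 6.88
ee_pos: [375.8, -233.6, 12.3]
eef_rot: [0.0, 0.903, 0.431, 0.0]
wrist_force: [-0.8, -0.2, 0.4]
gripper_width: 85.5
finger_force: 0.0
```

Request:
{"op": "apply_moves", "data": {
  "commands": [
    [0,0,-0.05,0,0,0,1],
    [0,0,-0.15,0,0,0,1],
    [0,0,-0.259,0,0,0,1],
    [0,0,-0.259,0,0,0,1]
  ]
}}

```text
time: 7.38
ee_pos: [377.6, -235.4, 93.4]
eef_rot: [0.003, 0.902, 0.431, 0.001]
wrist_force: [1.0, -0.2, 0.0]
gripper_width: 85.6
finger_force: 0.0
```

```bash
python3 plan.py 472.7,28.9,180,54.5 472.7,28.9,120,54.5 472.7,28.9,51,54.5
```

```text
t 7.38 pos [ 377.6 -235.4   93.4] yaw 51.0 w 85.6 ff 0.0 F [ 1.  -0.2  0. ]
cmd [ 375.8 -233.6   90.    51. ]
472.7,28.9,180,54.5 -> [0.883, -0.3, -0.3] az -0.058 rows>= 5
472.7,28.9,120,54.5 -> [0.0, 0.0, 0.2] az -0.0 rows>= 1
472.7,28.9,51,54.5 -> [0.0, 0.0, 0.23] az -0.0 rows>= 2
```

Request:
{"op": "apply_moves", "data": {
  "commands": [
    [0.883,-0.3,-0.3,0,0,-0.058,1],
    [0.883,-0.3,-0.3,0,0,-0.058,1],
    [0.883,-0.3,-0.3,0,0,-0.058,1],
    [0.883,-0.3,-0.3,0,0,-0.058,1],
    [0.883,-0.3,-0.3,0,0,-0.058,1]
  ]
}}

```text
time: 8.0
ee_pos: [472.8, 31.4, 180.8]
eef_rot: [0.0, 0.889, 0.459, 0.0]
wrist_force: [0.1, 0.2, -0.4]
gripper_width: 85.4
finger_force: 0.0
```

Request:
{"op": "apply_moves", "data": {
  "commands": [
    [0,0,0,0,0,0,1],
    [0,0,0.1,0,0,0,1],
    [0,0,0.2,0,0,0,1],
    [0,0,0.2,0,0,0,1]
  ]
}}

```text
time: 8.5
ee_pos: [469.6, 28.5, 117.2]
eef_rot: [-0.002, 0.889, 0.457, -0.003]
wrist_force: [-0.0, 0.0, 0.6]
gripper_width: 85.2
finger_force: 0.0
```

```bash
python3 - <<'E'
from h import *
im,d=snap("top","top3");im,_=snap("scene","scene3")
C=cloud("top",d);m=(C[...,2]>40)&(C[...,2]<56);m[:270]=0;m[:,:390]=0;m[310:]=0;m[:,460:]=0
P=C[m];print('jar',rect(P))
cv2.imwrite('pics/c3.png',cv2.resize(im[110:240,230:430],None,fx=4,fy=4,interpolation=cv2.INTER_CUBIC))
E
python3 plan.py
```

```text
jar (array([ 375.9, -234.6]), array([31.1, 32.1]), 50.6, 'circ', array([ 376.2, -234.7]), 16.6, 'mean', array([ 375.8, -234.1,   48. ]), 254)
t 8.6 pos [472.2  28.2 120.1] yaw 54.4 w 85.2 ff 0.0 F [ 0.3 -0.3  0.4]
cmd [472.5  28.9  51.   54.5]
```

View pics/c3.png

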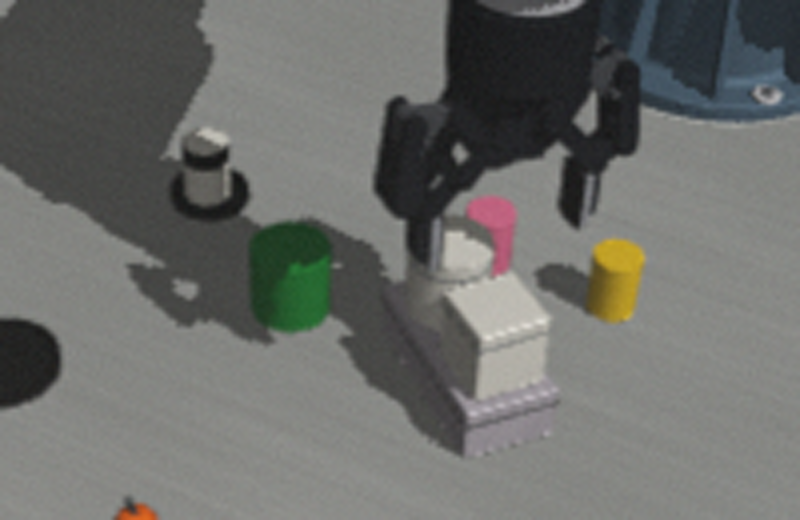

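The jar stands upright in the small saucer (crop (207,175), measured within about 1 mm), and the gripper is above the square tub. I descend and grip.

Request:
{"op": "apply_moves", "data": {
  "commands": [
    [0,0,0.1,0,0,0,1],
    [0,0,0.2,0,0,0,1],
    [0,0,0.23,0,0,0,1],
    [0,0,0.23,0,0,0,1],
    [0,0,0.23,0,0,0,1]
  ]
}}

```text
time: 9.22
ee_pos: [473.7, 28.7, 52.4]
eef_rot: [0.001, 0.889, 0.458, 0.001]
wrist_force: [-0.2, 0.2, -0.1]
gripper_width: 85.3
finger_force: 0.0
```

Request:
{"op": "apply_moves", "data": {
  "commands": [
    [0,0,0,0,0,0,1],
    [0,0,0,0,0,0,-1],
    [0,0,0,0,0,0,-1],
    [0,0,0,0,0,0,-1],
    [0,0,0,0,0,0,-1]
  ],
  "grip_force": 45
}}

```text
time: 9.85
ee_pos: [472.7, 29.0, 51.3]
eef_rot: [0.0, 0.889, 0.458, 0.0]
wrist_force: [-1.0, 0.7, 5.9]
gripper_width: 45.5
finger_force: 47.0
```

Request:
{"op": "apply_moves", "data": {
  "commands": [
    [0,0,0,0,0,0,-1],
    [0,0,0,0,0,0,-1],
    [0,0,0,0,0,0,-1]
  ]
}}

```text
time: 10.22
ee_pos: [472.7, 29.0, 51.3]
eef_rot: [0.0, 0.889, 0.458, 0.0]
wrist_force: [-1.8, 0.2, 6.5]
gripper_width: 45.8
finger_force: 47.0
```

```bash
python3 plan.py 472.5,28.9,170,54.5 378.6,269.5,130,46.7 378.6,269.5,30,46.7 378.6,269.5,16.3,46.7 378.6,269.5,130,46.7 
```

```text
t 10.22 pos [472.7  29.   51.3] yaw 54.5 w 45.8 ff 47.0 F [-1.8  0.2  6.5]
cmd [472.5  28.9  51.   54.5]
472.5,28.9,170,54.5 -> [-0.0, -0.0, -0.397] az -0.0 rows>= 2
378.6,269.5,130,46.7 -> [0.471, -0.721, 0.134] az 0.13 rows>= 5
378.6,269.5,30,46.7 -> [-0.0, 0.0, 0.333] az -0.0 rows>= 2
378.6,269.5,16.3,46.7 -> [-0.0, 0.0, 0.046] az -0.0 rows>= 1
378.6,269.5,130,46.7 -> [-0.0, 0.0, -0.379] az -0.0 rows>= 2
```

Request:
{"op": "apply_moves", "data": {
  "commands": [
    [0,0,-0.03,0,0,0,-1],
    [0,0,-0.12,0,0,0,-1],
    [0,0,-0.25,0,0,0,-1],
    [0,0,-0.397,0,0,0,-1],
    [0,0,-0.397,0,0,0,-1]
  ]
}}

```text
time: 10.85
ee_pos: [475.0, 28.5, 173.8]
eef_rot: [0.002, 0.889, 0.458, 0.003]
wrist_force: [0.4, -0.6, -3.3]
gripper_width: 45.6
finger_force: 46.8
```

Request:
{"op": "apply_moves", "data": {
  "commands": [
    [0.094,-0.144,0.027,0,0,0.026,-1],
    [0.188,-0.288,0.054,0,0,0.052,-1],
    [0.283,-0.433,0.08,0,0,0.078,-1],
    [0.377,-0.577,0.107,0,0,0.104,-1],
    [0.471,-0.721,0.134,0,0,0.13,-1]
  ]
}}

```text
time: 11.48
ee_pos: [376.7, 270.6, 128.4]
eef_rot: [0.0, 0.918, 0.396, -0.001]
wrist_force: [0.6, 0.7, -2.4]
gripper_width: 45.6
finger_force: 47.0
```

Request:
{"op": "apply_moves", "data": {
  "commands": [
    [0,0,0.05,0,0,0,-1],
    [0,0,0.15,0,0,0,-1],
    [0,0,0.28,0,0,0,-1],
    [0,0,0.333,0,0,0,-1],
    [0,0,0.333,0,0,0,-1]
  ]
}}

```text
time: 12.1
ee_pos: [377.4, 268.6, 28.7]
eef_rot: [-0.0, 0.918, 0.396, -0.002]
wrist_force: [-0.1, -0.7, -1.9]
gripper_width: 45.6
finger_force: 47.1
```

```bash
python3 - <<'E'
from h import *
im,d=snap("top","top4");im2,_=snap("scene","scene4")
C=cloud("top",d);Z=C[...,2];m0=np.zeros((400,640),bool);m0[195:280,270:350]=1
for nm,lo,hi in(('rt',80,96),('tin',30,46)):
    n,l,st,ce=cv2.connectedComponentsWithStats((m0&(Z>lo)&(Z<hi)).astype(np.uint8))
    for k in range(1,n):
        if st[k,4]>25: print(nm,rect(C[l==k]))
a=cv2.resize(im[200:320,130:230],(500,600),interpolation=cv2.INTER_CUBIC);b=cv2.resize(im2[150:290,410:480],(300,600),interpolation=cv2.INTER_CUBIC)
cv2.imwrite('pics/c4.png',np.hstack([a,b]))
E
python3 plan.py
```

```text
rt (array([434. , -19.2]), array([49.6, 49.6]), 5.3, 'circ', array([434.3, -19.8]), 25.7, 'mean', array([434. , -19.8,  89.2]), 626)
tin (array([453.1,   4.1]), array([124.3,  61.1]), 51.8, 'circ', array([452.3,   4.6]), 68.1, 'mean', array([460.2,  15.8,  39.1]), 1268)
t 12.2 pos [379.3 269.5  30.7] yaw 46.7 w 45.7 ff 47.1 F [-0.3  0.5 -1.5]
cmd [378.6 269.6 129.9  46.7]
```

View pics/c4.png

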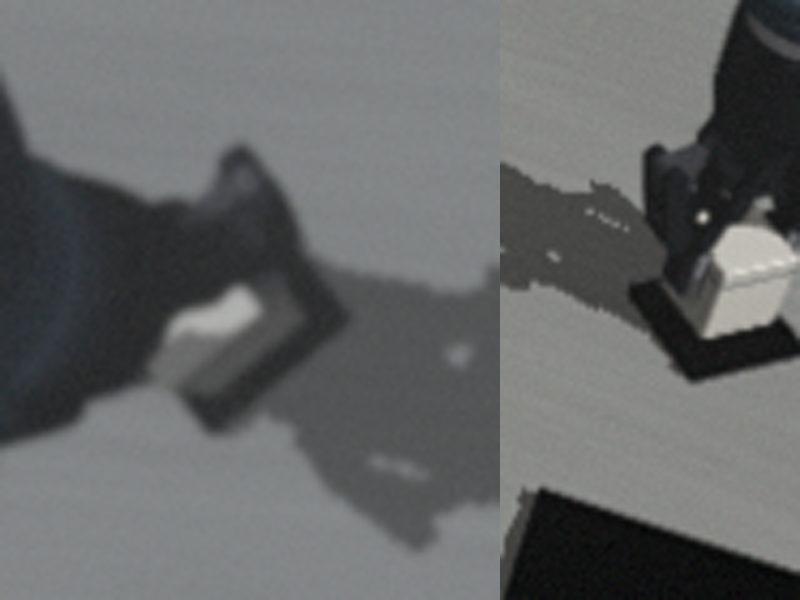

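The square tub is held parallel and centred over the square tray (left view (230,340)), and the tin hasn't moved. I lower and release.

Request:
{"op": "apply_moves", "data": {
  "commands": [
    [0,0,0.02,0,0,0,-1],
    [0,0,0.035,0,0,0,-1],
    [0,0,0.046,0,0,0,-1],
    [0,0,0.046,0,0,0,-1],
    [0,0,0.046,0,0,0,-1]
  ]
}}

```text
time: 12.82
ee_pos: [378.6, 269.7, 16.3]
eef_rot: [0.0, 0.918, 0.396, 0.0]
wrist_force: [-0.4, -0.4, -1.1]
gripper_width: 45.6
finger_force: 47.5
```

Request:
{"op": "apply_moves", "data": {
  "commands": [
    [0,0,0,0,0,0,0.3],
    [0,0,0,0,0,0,0.6],
    [0,0,0,0,0,0,1],
    [0,0,0,0,0,0,1],
    [0,0,0,0,0,0,1]
  ]
}}

```text
time: 13.45
ee_pos: [378.5, 269.6, 16.2]
eef_rot: [-0.0, 0.918, 0.396, 0.0]
wrist_force: [0.2, -0.4, 0.6]
gripper_width: 85.4
finger_force: 0.0
```

Request:
{"op": "apply_moves", "data": {
  "commands": [
    [0,0,-0.05,0,0,0,1],
    [0,0,-0.2,0,0,0,1],
    [0,0,-0.379,0,0,0,1],
    [0,0,-0.379,0,0,0,1]
  ]
}}

```text
time: 13.95
ee_pos: [382.0, 271.1, 135.4]
eef_rot: [0.0, 0.918, 0.396, 0.005]
wrist_force: [0.5, -0.9, 0.2]
gripper_width: 85.3
finger_force: 0.0
```

```bash
python3 plan.py 420,90,180,51.3 434.1,-19.5,130,51.3 434.1,-19.5,50.5,51.3
```

```text
t 13.95 pos [382.  271.1 135.4] yaw 46.7 w 85.3 ff 0.0 F [ 0.5 -0.9  0.2]
cmd [378.6 269.6 129.9  46.7]
420,90,180,51.3 -> [-0.341, 0.511, -0.167] az -0.077 rows>= 4
434.1,-19.5,130,51.3 -> [-0.255, 0.265, 0.167] az -0.0 rows>= 2
434.1,-19.5,50.5,51.3 -> [-0.0, 0.0, 0.265] az -0.0 rows>= 2
```

Request:
{"op": "apply_moves", "data": {
  "commands": [
    [-0.341,0.511,-0.167,0,0,-0.077,1],
    [-0.341,0.511,-0.167,0,0,-0.077,1],
    [-0.341,0.511,-0.167,0,0,-0.077,1],
    [-0.341,0.511,-0.167,0,0,-0.077,1]
  ]
}}

```text
time: 14.45
ee_pos: [421.4, 86.6, 181.4]
eef_rot: [0.001, 0.903, 0.43, 0.001]
wrist_force: [0.8, -0.1, -0.6]
gripper_width: 85.4
finger_force: 0.0
```

Request:
{"op": "apply_moves", "data": {
  "commands": [
    [-0.255,0.265,0.05,0,0,0,1],
    [-0.255,0.265,0.1,0,0,0,1],
    [-0.255,0.265,0.167,0,0,0,1],
    [-0.255,0.265,0.167,0,0,0,1],
    [-0.255,0.265,0.167,0,0,0,1]
  ]
}}

```text
time: 15.08
ee_pos: [434.1, -18.4, 130.1]
eef_rot: [-0.0, 0.901, 0.434, -0.0]
wrist_force: [0.3, -0.1, 1.0]
gripper_width: 84.9
finger_force: 0.0
```

Request:
{"op": "apply_moves", "data": {
  "commands": [
    [0,0,0.1,0,0,0,1],
    [0,0,0.2,0,0,0,1],
    [0,0,0.265,0,0,0,1],
    [0,0,0.265,0,0,0,1],
    [0,0,0.265,0,0,0,1]
  ]
}}

```text
time: 15.7
ee_pos: [435.1, -19.1, 51.6]
eef_rot: [0.001, 0.901, 0.434, 0.001]
wrist_force: [0.2, -0.1, 0.0]
gripper_width: 85.4
finger_force: 0.0
```

Request:
{"op": "apply_moves", "data": {
  "commands": [
    [0,0,0,0,0,0,1],
    [0,0,0,0,0,0,-1],
    [0,0,0,0,0,0,-1],
    [0,0,0,0,0,0,-1],
    [0,0,0,0,0,0,-1]
  ]
}}

```text
time: 16.32
ee_pos: [434.4, -19.5, 51.0]
eef_rot: [0.0, 0.901, 0.433, 0.0]
wrist_force: [-1.1, 1.8, 6.8]
gripper_width: 51.3
finger_force: 46.4
```

Request:
{"op": "apply_moves", "data": {
  "commands": [
    [0,0,0,0,0,0,-1],
    [0,0,0,0,0,0,-1]
  ]
}}

```text
time: 16.58
ee_pos: [434.5, -19.5, 51.0]
eef_rot: [0.0, 0.901, 0.433, 0.0]
wrist_force: [-1.3, 0.6, 6.1]
gripper_width: 51.3
finger_force: 46.4
```

```bash
python3 - <<'E'
from h import *
im,d=snap("top","top5");C=cloud("top",d);Z=C[...,2]
m=(Z>45)&(Z<62);m[:225]=0;m[300:]=0;m[:,:140]=0;m[:,215:]=0
print('sq',rect(C[m]))
E
python3 plan.py 434.1,-19.5,170,51.3 588.3,-250,130,51.3 588.3,-250,30,51.3 588.3,-250,15.8,51.3 588.3,-250,130,51.3
```

```text
sq (array([378.3, 267.4]), array([46. , 46.6]), 47.2, 'circ', array([378.5, 267.1]), 32.3, 'mean', array([378.2, 266.5,  53.1]), 624)
t 16.62 pos [434.4 -19.5  51. ] yaw 51.3 w 51.5 ff 46.4 F [-1.3  1.5  5.5]
cmd [434.1 -19.4  50.4  51.3]
434.1,-19.5,170,51.3 -> [-0.0, 0.0, -0.399] az -0.0 rows>= 2
588.3,-250,130,51.3 -> [-0.279, 0.882, 0.134] az -0.0 rows>= 5
588.3,-250,30,51.3 -> [0.0, -0.0, 0.333] az -0.0 rows>= 2
588.3,-250,15.8,51.3 -> [0.0, -0.0, 0.047] az -0.0 rows>= 1
588.3,-250,130,51.3 -> [0.0, -0.0, -0.38] az -0.0 rows>= 2
```

Request:
{"op": "apply_moves", "data": {
  "commands": [
    [0,0,-0.03,0,0,0,-1],
    [0,0,-0.12,0,0,0,-1],
    [0,0,-0.25,0,0,0,-1],
    [0,0,-0.399,0,0,0,-1],
    [0,0,-0.399,0,0,0,-1]
  ]
}}

```text
time: 17.25
ee_pos: [436.6, -20.2, 174.0]
eef_rot: [0.003, 0.901, 0.433, 0.003]
wrist_force: [0.7, 0.8, -1.6]
gripper_width: 51.1
finger_force: 47.3
```

Request:
{"op": "apply_moves", "data": {
  "commands": [
    [-0.056,0.176,0.027,0,0,0,-1],
    [-0.112,0.353,0.054,0,0,0,-1],
    [-0.167,0.529,0.08,0,0,0,-1],
    [-0.223,0.706,0.107,0,0,0,-1],
    [-0.279,0.882,0.134,0,0,0,-1]
  ]
}}

```text
time: 17.88
ee_pos: [588.3, -251.2, 127.8]
eef_rot: [-0.001, 0.901, 0.433, -0.001]
wrist_force: [1.2, 0.5, -0.3]
gripper_width: 51.0
finger_force: 47.5
```

Request:
{"op": "apply_moves", "data": {
  "commands": [
    [0,0,0.05,0,0,0,-1],
    [0,0,0.15,0,0,0,-1],
    [0,0,0.28,0,0,0,-1],
    [0,0,0.333,0,0,0,-1],
    [0,0,0.333,0,0,0,-1]
  ]
}}

```text
time: 18.5
ee_pos: [586.9, -248.8, 28.3]
eef_rot: [-0.002, 0.901, 0.433, -0.001]
wrist_force: [0.4, 0.1, -1.0]
gripper_width: 50.8
finger_force: 47.7
```

```bash
python3 - <<'E'
from h import *
im,d=snap("top","top6");im2,_=snap("scene","scene6")
C=cloud("top",d);Z=C[...,2];m=(Z>30)&(Z<46);m[:195]=0;m[280:]=0;m[:,:270]=0;m[:,350:]=0
print('tin',rect(C[m]))
a=cv2.resize(im[130:240,380:490],(450,450),interpolation=cv2.INTER_CUBIC);b=cv2.resize(im2[130:220,190:280],(350,450),interpolation=cv2.INTER_CUBIC)
cv2.imwrite('pics/c6.png',np.hstack([a,b]))
E
python3 plan.py
```

```text
tin (array([453. ,   4.1]), array([124.3,  61.1]), 51.8, 'circ', array([451.8,   5. ]), 67.9, 'mean', array([452.6,   3.9,  39.2]), 1909)
t 18.6 pos [ 589.  -250.3   31.2] yaw 51.3 w 51.2 ff 47.7 F [-0.1  0.2 -1. ]
cmd [ 588.3 -250.2  129.9   51.3]
```

View pics/c6.png

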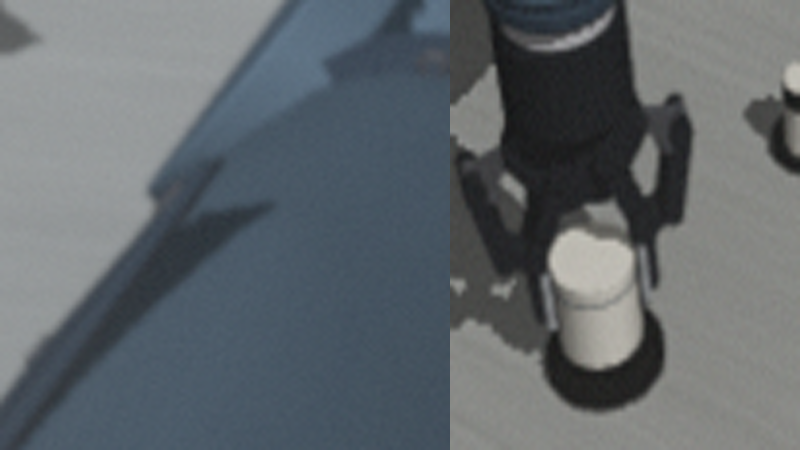

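The scene view (right) shows the round tub upright over the large saucer at (600,360). The top view is hidden by the arm. I lower, release and retreat.

Request:
{"op": "apply_moves", "data": {
  "commands": [
    [0,0,0.02,0,0,0,-1],
    [0,0,0.035,0,0,0,-1],
    [0,0,0.047,0,0,0,-1],
    [0,0,0.047,0,0,0,-1],
    [0,0,0.047,0,0,0,-1]
  ]
}}

```text
time: 19.23
ee_pos: [588.5, -250.2, 16.1]
eef_rot: [0.0, 0.901, 0.433, 0.0]
wrist_force: [-0.7, 0.5, 1.7]
gripper_width: 51.1
finger_force: 47.9
```

Request:
{"op": "apply_moves", "data": {
  "commands": [
    [0,0,0,0,0,0,0.4],
    [0,0,0,0,0,0,0.7],
    [0,0,0,0,0,0,1],
    [0,0,0,0,0,0,1],
    [0,0,0,0,0,0,1]
  ]
}}

```text
time: 19.85
ee_pos: [588.4, -250.1, 15.9]
eef_rot: [0.0, 0.901, 0.433, 0.0]
wrist_force: [-1.2, 0.7, 0.5]
gripper_width: 85.8
finger_force: 0.0
```

Request:
{"op": "apply_moves", "data": {
  "commands": [
    [0,0,-0.05,0,0,0,1],
    [0,0,-0.2,0,0,0,1],
    [0,0,-0.38,0,0,0,1],
    [0,0,-0.38,0,0,0,1]
  ]
}}

```text
time: 20.35
ee_pos: [591.9, -252.3, 137.2]
eef_rot: [0.005, 0.901, 0.433, 0.003]
wrist_force: [-0.2, -0.3, -0.9]
gripper_width: 85.5
finger_force: 0.0
```

```bash
python3 plan.py 453,4.3,130,51.7 453,4.3,60,51.7 453,4.3,5,51.7
```

```text
t 20.35 pos [ 591.9 -252.3  137.2] yaw 51.3 w 85.5 ff 0.0 F [-0.2 -0.3 -0.9]
cmd [ 588.3 -250.2  129.9   51.3]
453,4.3,130,51.7 -> [0.38, -0.882, -0.0] az -0.007 rows>= 5
453,4.3,60,51.7 -> [-0.0, -0.0, 0.233] az 0.0 rows>= 2
453,4.3,5,51.7 -> [-0.0, -0.0, 0.183] az 0.0 rows>= 1
```

Request:
{"op": "apply_moves", "data": {
  "commands": [
    [0.38,-0.882,0,0,0,-0.007,1],
    [0.38,-0.882,0,0,0,-0.007,1],
    [0.38,-0.882,0,0,0,-0.007,1],
    [0.38,-0.882,0,0,0,-0.007,1],
    [0.38,-0.882,0,0,0,-0.007,1]
  ]
}}

```text
time: 20.98
ee_pos: [451.0, 6.6, 129.8]
eef_rot: [-0.0, 0.9, 0.437, -0.0]
wrist_force: [0.4, -0.5, 0.3]
gripper_width: 85.5
finger_force: 0.0
```

Request:
{"op": "apply_moves", "data": {
  "commands": [
    [0,0,0,0,0,0,1],
    [0,0,0.1,0,0,0,1],
    [0,0,0.233,0,0,0,1],
    [0,0,0.233,0,0,0,1],
    [0,0,0.233,0,0,0,1]
  ]
}}

```text
time: 21.6
ee_pos: [454.0, 3.5, 61.0]
eef_rot: [0.0, 0.9, 0.436, 0.0]
wrist_force: [0.9, -0.2, 0.2]
gripper_width: 85.3
finger_force: 0.0
```

```bash
python3 - <<'E'
from h import *
im,d=snap("top","top7");im2,_=snap("scene","scene7")
C=cloud("top",d);Z=C[...,2];m=(Z>45)&(Z<62);m[:150]=0;m[225:]=0;m[:,:400]=0;m[:,475:]=0
print('round',rect(C[m]))
cv2.imwrite('pics/c7.png',np.hstack([cv2.resize(im[80:320,230:470],(480,480),interpolation=cv2.INTER_CUBIC),cv2.resize(im2[130:240,300:380],(310,480),interpolation=cv2.INTER_CUBIC)]))
E
python3 plan.py
```

```text
round (array([ 589.6, -250.5]), array([50.7, 51.4]), 42.5, 'circ', array([ 590.1, -251. ]), 26.7, 'mean', array([ 588.5, -249.7,   54.1]), 541)
t 21.7 pos [454.6   3.6  61.6] yaw 51.7 w 85.6 ff 0.0 F [ 0.5 -0.2  0.5]
cmd [453.1   4.2   5.1  51.7]
```

View pics/c7.png

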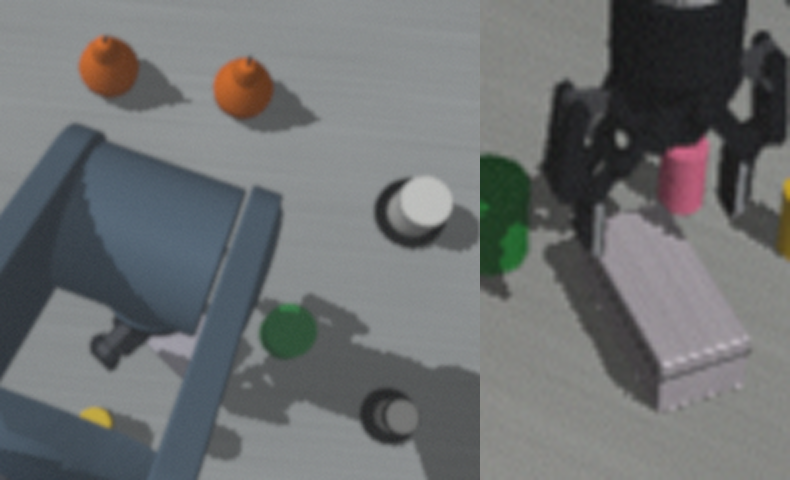

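The round tub sits in the large saucer (left view (420,205)), the jar in the small saucer (395,415), and the fingers straddle the tin (right view). I descend and grip the tin.

Request:
{"op": "apply_moves", "data": {
  "commands": [
    [0,0,0.06,0,0,0,1],
    [0,0,0.12,0,0,0,1],
    [0,0,0.16,0,0,0,1],
    [0,0,0.183,0,0,0,1],
    [0,0,0.183,0,0,0,1]
  ]
}}

```text
time: 22.32
ee_pos: [453.1, 4.3, 5.1]
eef_rot: [-0.0, 0.9, 0.436, -0.0]
wrist_force: [0.6, -0.1, 0.2]
gripper_width: 85.4
finger_force: 0.0
```

Request:
{"op": "apply_moves", "data": {
  "commands": [
    [0,0,0,0,0,0,1],
    [0,0,0,0,0,0,-1],
    [0,0,0,0,0,0,-1],
    [0,0,0,0,0,0,-1],
    [0,0,0,0,0,0,-1]
  ],
  "grip_force": 70
}}

```text
time: 22.95
ee_pos: [453.5, 4.2, 5.7]
eef_rot: [0.0, 0.9, 0.436, 0.0]
wrist_force: [-0.6, -0.2, 5.0]
gripper_width: 58.7
finger_force: 76.2
```

Request:
{"op": "apply_moves", "data": {
  "commands": [
    [0,0,0,0,0,0,-1],
    [0,0,0,0,0,0,-1],
    [0,0,-0.02,0,0,0,-1],
    [0,0,-0.04,0,0,0,-1],
    [0,0,-0.05,0,0,0,-1]
  ]
}}

```text
time: 23.58
ee_pos: [453.2, 4.2, 20.6]
eef_rot: [0.0, 0.9, 0.436, 0.0]
wrist_force: [-0.4, -0.4, -2.6]
gripper_width: 59.1
finger_force: 75.7
```

```bash
sed -i 's/,5\.1[0-9]*,/,5.1,/' cmd.json; cat cmd.json; python3 plan.py 453.1,4.2,20.1,51.7 453.1,4.2,150,51.7 530,180,150,75 578.6,302.5,110,95.6 578.6,302.5,30,95.6 578.6,302.5,8.4,95.6 578.6,302.5,150,95.6
```

```text
[453.08659672361443, 4.2386854702411085, 5.099999999999973, 51.71999999999999]t 23.57 pos [453.2   4.2  20.6] yaw 51.7 w 59.1 ff 75.7 F [-0.4 -0.4 -2.6]
cmd [453.1   4.2   5.1  51.7]
453.1,4.2,20.1,51.7 -> [-0.0, 0.0, -0.05] az 0.0 rows>= 1
453.1,4.2,150,51.7 -> [-0.0, 0.0, -0.433] az 0.0 rows>= 3
530,180,150,75 -> [0.619, -0.162, -0.0] az -0.388 rows>= 4
578.6,302.5,110,95.6 -> [0.436, 0.051, 0.133] az -0.343 rows>= 3
578.6,302.5,30,95.6 -> [-0.0, -0.0, 0.267] az -0.0 rows>= 2
578.6,302.5,8.4,95.6 -> [-0.0, -0.0, 0.072] az -0.0 rows>= 1
578.6,302.5,150,95.6 -> [-0.0, -0.0, -0.472] az -0.0 rows>= 3
```

Request:
{"op": "apply_moves", "data": {
  "commands": [
    [0,0,-0.06,0,0,0,-1],
    [0,0,-0.18,0,0,0,-1],
    [0,0,-0.32,0,0,0,-1],
    [0,0,-0.433,0,0,0,-1],
    [0,0,-0.433,0,0,0,-1]
  ]
}}

```text
time: 24.2
ee_pos: [455.1, 3.8, 152.7]
eef_rot: [0.002, 0.9, 0.436, 0.002]
wrist_force: [-0.4, 0.0, -3.5]
gripper_width: 58.7
finger_force: 76.4
```

Request:
{"op": "apply_moves", "data": {
  "commands": [
    [0.124,-0.032,0,0,0,-0.078,-1],
    [0.248,-0.065,0,0,0,-0.155,-1],
    [0.371,-0.097,0,0,0,-0.233,-1],
    [0.495,-0.13,0,0,0,-0.31,-1],
    [0.619,-0.162,0,0,0,-0.388,-1]
  ]
}}

```text
time: 24.82
ee_pos: [529.0, 181.2, 147.6]
eef_rot: [-0.001, 0.792, 0.61, -0.001]
wrist_force: [-0.2, -0.9, -2.1]
gripper_width: 59.3
finger_force: 76.1
```

Request:
{"op": "apply_moves", "data": {
  "commands": [
    [0.109,0.013,0.033,0,0,-0.086,-1],
    [0.218,0.026,0.067,0,0,-0.172,-1],
    [0.327,0.038,0.1,0,0,-0.257,-1],
    [0.436,0.051,0.133,0,0,-0.343,-1],
    [0.436,0.051,0.133,0,0,-0.343,-1]
  ]
}}

```text
time: 25.45
ee_pos: [576.7, 303.8, 106.2]
eef_rot: [-0.001, 0.671, 0.742, -0.002]
wrist_force: [1.0, -0.3, -2.8]
gripper_width: 59.0
finger_force: 76.4
```

Request:
{"op": "apply_moves", "data": {
  "commands": [
    [0,0,0.05,0,0,0,-1],
    [0,0,0.13,0,0,0,-1],
    [0,0,0.22,0,0,0,-1],
    [0,0,0.267,0,0,0,-1],
    [0,0,0.267,0,0,0,-1]
  ]
}}

```text
time: 26.08
ee_pos: [577.2, 301.5, 28.2]
eef_rot: [-0.001, 0.672, 0.74, -0.001]
wrist_force: [-0.3, 0.2, -2.0]
gripper_width: 58.9
finger_force: 76.5
```

```bash
python3 - <<'E'
from h import *
im,d=snap("top","top8");im2,_=snap("scene","scene8")
cv2.imwrite('pics/c8.png',np.hstack([cv2.resize(im[110:230,120:240],(400,400),interpolation=cv2.INTER_CUBIC),cv2.resize(im2[230:340,390:500],(400,400),interpolation=cv2.INTER_CUBIC)]))
E
python3 plan.py
```

```text
t 26.18 pos [579.  302.4  30.6] yaw 95.6 w 59.0 ff 76.5 F [-0.   0.2 -2.3]
cmd [578.6 302.5 150.   95.6]
```

View pics/c8.png

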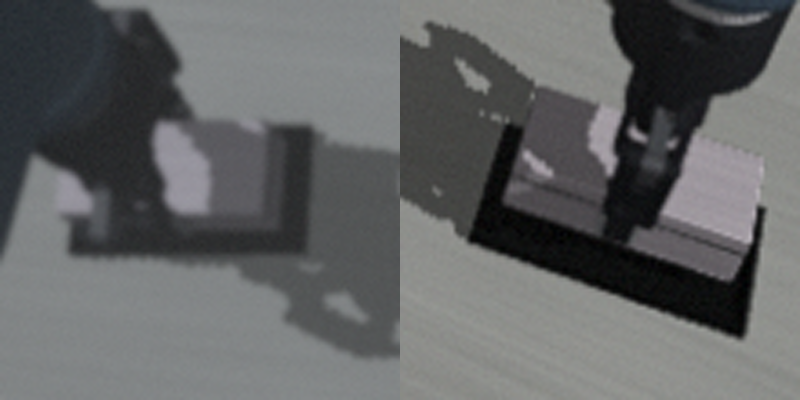

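The tin is aligned with the oblong tray and hovers about 22 mm above its floor; the visible offset is parallax. I lower, release and retreat.

Request:
{"op": "apply_moves", "data": {
  "commands": [
    [0,0,0.025,0,0,0,-1],
    [0,0,0.05,0,0,0,-1],
    [0,0,0.065,0,0,0,-1],
    [0,0,0.072,0,0,0,-1],
    [0,0,0.072,0,0,0,-1]
  ]
}}

```text
time: 26.8
ee_pos: [578.5, 302.7, 8.8]
eef_rot: [-0.0, 0.672, 0.741, -0.0]
wrist_force: [-2.8, -0.8, 1.1]
gripper_width: 59.0
finger_force: 76.7
```

Request:
{"op": "apply_moves", "data": {
  "commands": [
    [0,0,0,0,0,0,0.5],
    [0,0,0,0,0,0,0.75],
    [0,0,0,0,0,0,1],
    [0,0,0,0,0,0,1],
    [0,0,0,0,0,0,1]
  ]
}}

```text
time: 27.42
ee_pos: [578.5, 302.6, 8.4]
eef_rot: [0.0, 0.672, 0.741, 0.0]
wrist_force: [-0.8, 0.8, 0.1]
gripper_width: 85.6
finger_force: 0.0
```

Request:
{"op": "apply_moves", "data": {
  "commands": [
    [0,0,-0.05,0,0,0,1],
    [0,0,-0.2,0,0,0,1],
    [0,0,-0.38,0,0,0,1],
    [0,0,-0.472,0,0,0,1],
    [0,0,-0.472,0,0,0,1]
  ]
}}

```text
time: 28.05
ee_pos: [580.7, 303.3, 154.6]
eef_rot: [0.002, 0.672, 0.741, 0.003]
wrist_force: [0.1, -0.3, -0.1]
gripper_width: 85.3
finger_force: 0.0
```

```bash
python3 plan.py 480,150,200,95.6
```

```text
t 28.05 pos [580.7 303.3 154.6] yaw 95.6 w 85.3 ff 0.0 F [ 0.1 -0.3 -0.1]
cmd [578.6 302.5 150.   95.6]
480,150,200,95.6 -> [-0.474, -0.377, -0.167] az -0.0 rows>= 4
```

Request:
{"op": "apply_moves", "data": {
  "commands": [
    [-0.474,-0.377,-0.167,0,0,0,1],
    [-0.474,-0.377,-0.167,0,0,0,1],
    [-0.474,-0.377,-0.167,0,0,0,1],
    [-0.474,-0.377,-0.167,0,0,0,1],
    [-0.474,-0.377,-0.167,0,0,0,1]
  ]
}}

```text
time: 28.68
ee_pos: [479.7, 150.0, 199.6]
eef_rot: [-0.0, 0.672, 0.74, 0.0]
wrist_force: [0.5, -0.2, 0.1]
gripper_width: 85.4
finger_force: 0.0
```

```bash
python3 - <<'E'
from h import *
im,d=snap("top","top9");snap("scene","scene9")
C=cloud("top",d);Z=C[...,2]
for nm,(u0,u1,v0,v1,lo,hi) in dict(tin=(125,230,130,200,32,50),sq=(140,215,225,300,45,62),rnd=(400,475,150,225,45,62),jar=(390,460,260,310,40,56)).items():
    m=(Z>lo)&(Z<hi);k=np.zeros_like(m);k[v0:v1,u0:u1]=1;P=C[m&k];A=np.c_[P[:,:2]-P[:,:2].mean(0),np.ones(len(P))]
    print(nm,rect(P),'tilt',np.linalg.lstsq(A,P[:,2],rcond=None)[0][:2].round(3))
E
```

```text
tin (array([0., 0.]), array([0., 0.]), 0.0, 'circ', array([0., 0.]), 0.0, 'mean', array([nan, nan, nan]), 0) tilt [0. 0.]
sq (array([377. , 246.5]), array([21.9, 42.2]), 87.7, 'circ', array([377.4, 256.5]), 21.1, 'mean', array([377.4, 248.1,  52.3]), 138) tilt [0.014 0.026]
rnd (array([ 589.2, -250.6]), array([50.4, 50.8]), 3.5, 'circ', array([ 589.6, -251. ]), 26.5, 'mean', array([ 588.6, -249.5,   54.1]), 542) tilt [ 0.025 -0.037]
jar (array([ 375.7, -234.6]), array([31.9, 31.4]), 78.7, 'circ', array([ 376. , -234.9]), 16.4, 'mean', array([ 375.6, -234.2,   47.9]), 254) tilt [ 0.001 -0.048]<stdin>:5: RuntimeWarning: Mean of empty slice.
  ret = um.true_divide(
h.py:24: RuntimeWarning: Mean of empty slice.
  return np.round(r[0],1),np.round(r[1],1),round(r[2],1),'circ',np.round(c,1),round(e,1),'mean',P.mean(0).round(1),len(P)
```

View pics/scene9.png

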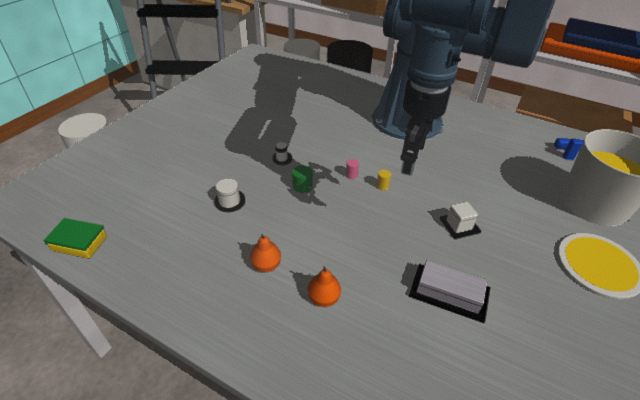

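All four pots stand in their trays (jar (282,153), round tub (228,193), square tub (462,218), tin (452,287)), and the gourds look untouched at (265,255) and (323,288). The arm hides the tin in the top view, so I check it with scene depth.

```bash
python3 - <<'E'
from h import *
d=np.load('pics/scene9.npy');C=cloud("scene",d)
P=C[240:320,395:505].reshape(-1,3)
for lo,hi in((37,50),):
    Q=P[(P[:,2]>lo)&(P[:,2]<hi)];A=np.c_[Q[:,:2]-Q[:,:2].mean(0),np.ones(len(Q))];print(rect(Q),np.linalg.lstsq(A,Q[:,2],rcond=None)[0].round(3))
E
```

```text
(array([578.9, 304.5]), array([ 63.1, 123.8]), 4.8, 'circ', array([581.1, 304.9]), 67.2, 'mean', array([581.1, 306. ,  41.1]), 1589) [-5.0000e-03  2.0000e-03  4.1085e+01]
```

The tin is flat (top at 41 mm) and within about 2 mm of its tray centre, so I hand in.

```bash
python3 -c "
from station import workorder
print(workorder.close_job())"
```

```text
the job is handed in; nothing more can be done
None
```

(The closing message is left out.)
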